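# Coast-down reading on a rotary abrasion tester

### The job

Check the free run of the tester's rotary platform: push its black crank peg gently, either way, so that the platform turns by itself at about one turn in five seconds (never faster than one in two), and with the yellow reader from its holder, nose down, follow the red tag on the turning platform for six seconds without a break, staying within the reader's range and touching nothing on the platform. The platform must be coasting at no less than one turn in fifteen seconds all through the reading. Then lift the reader and finish while still holding it nose down, about 10 cm clear above the platform's surface, with the other things on the table left alone.

Things in the scene. Friction and masses are not known exactly. Their poses are not given: they have to be found in the camera images.
- tester: Fixed round grey drive housing under the platform, 300 mm in diameter; origin at the centre of its underside on the table, directly under the platform's axle. Nothing of it stands higher than the platform.
- axle (a point): Centre of the flat upper face of the platform, on its vertical axle, 68 mm above the table. A steel hub of 44 mm diameter stands 10 mm above the face here.
- platform (a joint): Angle of the round aluminium platform (270 mm diameter, 12 mm thick) about its vertical axle, rad, positive counter-clockwise from above, no end stops. Runs almost freely: nominal mass 2.6 kg, inertia 0.025 kg m2, viscous drag 0.001 N m s/rad plus dry friction 0.0004 N m, so it slows with a time constant of some 20 s (real mass and friction differ). At rest at the start, at any angle.
- peg (a point): Centre of the top of the black crank peg that stands on the platform: 30 mm diameter, 45 mm tall, axis 105 mm from the axle. Its top is 113 mm above the table. The only thing on the platform to push against.
- tag (a point): Centre of the flat red tag (40 mm diameter, white dot in the middle) on the platform's face, 100 mm from the axle, on the far side of the axle from the peg, in one line with both. z axis up; 69.5 mm above the table. The reader's range: nose within 25 mm sideways of this point and 10 to 60 mm above it, body within 0.35 rad of upright.
- holder: Fixed grey holder of the reader: foot 90 mm diameter and 10 mm high, with an open cup on it, 52 mm outside and 42 mm inside diameter, rim 35 mm above the table. Origin at the centre of the underside.
- reader: Yellow cylindrical hand-held reader, 34 mm diameter, 120 mm long, 0.15 kg, black band near the nose, green cap. Origin at the centre of the nose, its lower end face; z axis up along its body. Stands nose down in the holder's cup, nose 10 mm and top 130 mm above the table; free to grip above the cup's rim. It may also be used to push the peg.
- cutter: Blue disc cutter with a mushroom knob, 100 mm diameter, 85 mm tall, origin under its centre. Bystander.
- weight_a: Brass weight, 50 mm diameter, 66 mm tall, origin under its centre. Bystander.
- weight_b: Smaller brass weight, 40 mm diameter, 53 mm tall, origin under its centre. Bystander.
- jar: Jar with white cap, 70 mm diameter, 90 mm tall, origin under its centre. Bystander.
- clamp_ring: Flat steel ring, 110 mm outside and 90 mm inside diameter, 12 mm high, lying on the table, origin under its centre. Bystander.
- rubber_block: Black rubber block 70 x 40 x 25 mm, origin under its centre. Bystander.
Not all that is in view belongs to the job. Of the things like the reader, leave any that is pink; of the rest the smaller one is meant.

How it is judged (in metres and radians):
On the way, in this order (a step that is already met when the one before it is completed fails the run):
1. the platform turns by itself, at 0.5 rad/s or more, nothing touching it ((velocity of joint platform above 0.5 rad/s or velocity of joint platform below -0.5 rad/s) and contact force between platform and anything else below 0.3 N), for 0.2 s.
2. for 6 s on end the reader, upright, stays within 25 mm sideways of the red tag and 10 to 60 mm above it, while the platform coasts untouched at 0.35 rad/s or more (horizontal distance between reader and tag below 0.025 m and z of reader in the frame of tag between 0.01 and 0.06 m and angle between reader's own z axis and vertical below 0.35 rad and (velocity of joint platform above 0.35 rad/s or velocity of joint platform below -0.35 rad/s) and contact force between platform and anything else below 0.3 N), for 6 s.
At the end, for the whole second after the job is handed in: The reader is held still by the fingers alone, nose down (within 0.35 rad of upright), its nose 70 to 180 mm above the platform's face and within 300 mm of the axle; nothing touches the platform (height (world z) of reader between 0.138 and 0.25 m and angle between reader's own z axis and vertical below 0.35 rad and contact force between the fingers and reader above 2 N and horizontal distance between reader and axle below 0.3 m and linear speed of reader below 0.05 m/s and contact force between platform and anything else below 0.3 N); the arm keeps its last pose, push and grip.
It fails at once if the platform turns faster than one turn in two seconds (3.14 rad/s) (velocity of joint platform above 3.14 rad/s or velocity of joint platform below -3.14 rad/s).
It fails at once if the platform is struck or pressed with more than 15 N (contact force between platform and anything else above 15 N).
It fails at once if a bystander is moved by more than 30 mm (distance of any of cutter, weight_a, weight_b, jar, clamp_ring, rubber_block from where it was at the start of the episode above 0.03 m).
It fails at once if the reader is dropped or laid over (angle between reader's own z axis and vertical above 1 rad).
It also fails if it takes over 59 s, if anything falls off the work surface, if the arm or the gripper's body presses on something with over 40 N, if the wrist force passes 120 N, or if a joint passes its speed limit or range.

### The arm

A 6-joint arm with a two-finger parallel gripper is mounted at the origin on the work surface. World frame = base frame: x ahead of the robot, y to its left, z up, the work surface at z = 0. Lengths are in mm, angles in rad, forces in N, time in s.
With the tool pointing down it reaches from about 300 to 775 mm from the base axis. Payload 14.6 kg.
Tool frame: the origin (TCP) lies at the very end of the fingers, on their centre line; the grasp point (between the pads) lies 19 mm behind it; z points along the fingers, y is the line along which they close (so a half turn about z gives the same grasp; the last joint's range is limited). The gripper opens to 94 mm and grips with 3 to 60 N. Pads are 16 mm wide; open, the fingers measure 119 mm over their backs; the gripper's body (75 mm by 177 mm) begins 78 mm behind the grasp point.
Start: joints at [1.261, 0.3, 1.521, -0, 1.321, -0.067], TCP at [132.23, 533.858, 183.646] pointing down, gripper open.
Joint ranges: [-3.03, 3.03], [-0.79, 2.21], [0.23, 2.52], [-1.04, 4.18], [0, 3.07], [-2.55, 2.55]. Speed limits (rad/s): [2.22, 2.22, 2.57, 3.14, 3.14, 3.14].

### API

Orientations are given as [roll, pitch, yaw] about the fixed x, y, z axes, in that order (R = Rz(yaw) Ry(pitch) Rx(roll)).
In Python, from cell import manip gives the robot as it stands.
- The arm moves only by the tool servo_tool, never from a script. Its argument "rows" is a list of rows, each a list of 7 numbers: the turn, a rotation vector about the world's x, y, z in degrees, then the shift along the world's x, y, z in mm, then the closure, from 0 (fully open) to 1 (shut). In form: [[rx, ry, rz, dx, dy, dz, fingers], ...]. A call has 1 to 20 rows; each row shifts and turns the commanded pose from where the row before left it; what a row does not reach is not made up. A row lasts 1/8 s, in which the tool goes at most 62.5 mm and 10.7 degrees, less where a joint would pass 70% of its speed; a pose out of reach is approached as far as the arm can. A call with a gripper value outside its range is refused whole. The fingers move at their own pace and stop on an object; "grip_force" is the grip in N (left out, the last holds). Time passes only in rows, so rows that do not move let the fingers close. It gives the time, the measured TCP pose, the force, the opening and the grip force at its end, in the units of the state.
- manip.read_state(): the state, without advancing time (a new reading comes with each control period).
- manip.camera(name): name is "side" or "top"; returns the picture (400x640x3 uint8, red, green, blue); there is no depth.
- manip.camera_info(name): a dict with "fx", "fy", "cx", "cy" (pixels), "position" and "rotation" of the camera in the world. Camera axes: x right, y down, z forward; pixel columns grow to the right and rows downward; lengths in mm; the calibration is good to about 2 mm. A picture is of the moment at which its call begins. camera_info takes no time and is no camera call.
- manip.sign_off(): hands the job in; it is judged then, once.
The state is a dict: "clock": time; "joints": joint angles; "qd": joint speeds; "effort": joint torques, N m; "eef_pos": TCP position; "eef_rot": TCP orientation; "wrist_force": force on the tool from outside, world axes, zero at the start; "moment": the same for the moment, N m; "finger_gap": finger opening in mm; "finger_force": force on a finger pad.
Only numpy, scipy, OpenCV 4.12 (cv2) and the standard library are available. Lean on these libraries where they do the work, as an engineer would, in place of code of your own. Each camera call takes 0.05 s, during which the arm holds its last target. There are 200 camera calls.

## Working session

There is one attempt and no reset: what is moved stays moved. The work goes in short steps, Python scripts to look and compute and a tool call to move; the robot and the scene stay as the last step left them, time stands still between calls to the robot, and variables do not carry over. Pictures are saved under pics/ and viewed, at most 10 in all, crops included, and the job is handed in when it is done.

Besides the shell and the picture viewer there is one more tool, called in YAML: its name, and indented under it one key for each argument. servo_tool: Moves the arm, as the interface text tells. Its arguments: {"type":"object","properties":{"rows":{"type":"array","items":{"type":"array","items":{"type":"number"}}},"grip_force":{"type":"number"}},"required":["rows"]}

```bash
ls; mkdir -p pics; python3 - <<'E'
from cell import manip
import cv2
for n in("top","side"):
    i=manip.camera_info(n);print(n,i)
    cv2.imwrite(f"pics/{n}0.png",manip.camera(n)[:,:,::-1])
print(manip.read_state())
E
```

```text
pics
top {'fx': 464.305048034488, 'fy': 464.305048034488, 'cx': 316.3065613103516, 'cy': 205.63434636383784, 'position': array([ 307.50566226,    7.73179528, 1401.89441444]), 'rotation': array([-2.95600052, -0.01348587, -1.57874874])}
side {'fx': 388.4531755839733, 'fy': 388.4531755839733, 'cx': 320.2939652054535, 'cy': 197.38979120540398, 'position': array([ 155.03011523, -902.6173844 ,  959.34282677]), 'rotation': array([-2.27821109, -0.01852965, -0.39358356])}
{'clock': 0.1, 'joints': array([ 1.26136297e+00,  3.00429265e-01,  1.52150792e+00,  2.60157144e-05,
        1.32068879e+00, -6.65875301e-02]), 'qd': array([ 0.00095168, -0.00168069, -0.00420659, -0.00032298,  0.00243946,
        0.00125818]), 'effort': array([ 1.90902210e-03, -5.32645226e+01, -3.53282654e+01,  7.09974580e-02,
        2.34579819e-02, -9.17158445e-05]), 'eef_pos': array([132.16876563, 533.62507917, 183.14023242]), 'eef_rot': array([-3.14056329e+00, -9.38997991e-05,  2.89874033e+00]), 'wrist_force': array([ 0.18472703,  0.54735478, -1.425936  ]), 'moment': array([ 0.00673551, -0.00687054, -0.06973776]), 'finger_force': 0.0, 'finger_gap': 94.22245402257792}
```

View pics/top0.png

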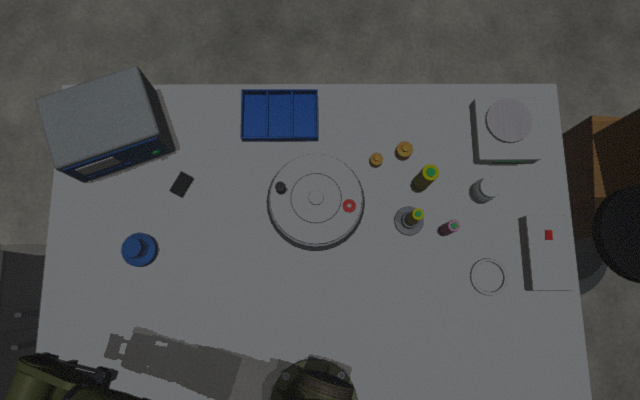

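View pics/side0.png

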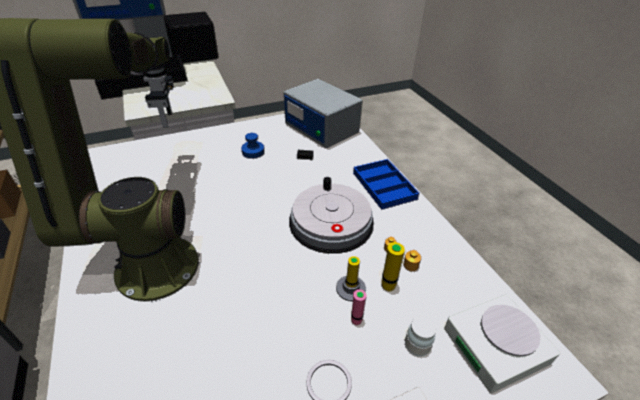

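Top view: the platform hub is at (316,198), the peg at (281,187) and the tag at (349,206). There are three reader-like things: yellow in the holder at (413,216), a bigger yellow one at (428,175), and a pink one at (452,227). The yellow one in the holder fits, because it isn't pink and is the smaller of the other two. I'll confirm with a crop.

```bash
cat > h.py <<'E'
from cell import manip
import cv2, numpy as np
from scipy.spatial.transform import Rotation as Ro
def world(n,u,v,z):
    i=manip.camera_info(n);R=Ro.from_euler('xyz',i['rotation']).as_matrix()
    d=R@np.array([(u-i['cx'])/i['fx'],(v-i['cy'])/i['fy'],1]);p=np.array(i['position'])
    return p+d*(z-p[2])/d[2]
def pix(n,P):
    i=manip.camera_info(n);R=Ro.from_euler('xyz',i['rotation']).as_matrix()
    c=R.T@(np.array(P)-i['position']);return np.array([i['fx']*c[0]/c[2]+i['cx'],i['fy']*c[1]/c[2]+i['cy']])
def blob(img,box,lo,hi):
    x0,y0,x1,y1=box;h=cv2.cvtColor(img[y0:y1,x0:x1],cv2.COLOR_RGB2HSV)
    m=cv2.inRange(h,lo,hi);k,l,s,c=cv2.connectedComponentsWithStats(m)
    if k<2:return None
    j=1+np.argmax(s[1:,4]);return c[j]+[x0,y0],s[j,4]
E
python3 - <<'E'
from h import *
t=cv2.imread("pics/top0.png")[:,:,::-1].copy();s=cv2.imread("pics/side0.png")[:,:,::-1].copy()
a=cv2.resize(t[150:250,260:480],None,fx=3.5,fy=3.5,interpolation=2)[:,:,::-1]
b=cv2.resize(s[170:330,280:440],None,fx=1.5,fy=1.5,interpolation=2)[:,:,::-1]
c=np.zeros((600,a.shape[1],3),np.uint8);c[:a.shape[0]]=a;c[350:350+b.shape[0],:b.shape[1]]=b
cv2.imwrite("pics/crop.png",c)
print("tag",[ (q,world("top",*q[0],69.5)) for q in [blob(t,(262,150,370,250),(165,100,60),(180,255,255))]])
print("tag0-hue",[ (q,world("top",*q[0],69.5)) for q in [blob(t,(262,150,370,250),(0,120,60),(8,255,255))] if q])
q=blob(t,(270,175,295,200),(0,0,0),(180,255,45));print("peg",q,world("top",*q[0],113))
for z in(130,):
    q=blob(t,(395,200,435,240),(45,100,40),(85,255,255));print("cap",q,world("top",*q[0],z))
q=blob(s,(340,250,365,275),(45,100,40),(85,255,255));print("cap side",q,world("side",*q[0],130))
q=blob(s,(320,215,350,240),(170,100,60),(180,255,255));print("tag side",q,q and world("side",*q[0],69.5))
print("hub",world("top",316,198,78),"holder",world("top",408.5,221,10))
print("big cap",world("top",430,172,180),"pink",world("top",453,226,120))
for u,v,n in((376,159,'wb'),(405,149,'wa'),(485,190,'jar'),(181,184,'rub')):print(n,world("top",u,v,60))
E
```

```text
tag [((array([345.33333333, 207.33333333]), np.int32(3)), array([552.03026441, -96.96774018,  69.5       ]))]
tag0-hue [((array([348.90625, 205.40625]), np.int32(96)), array([ 557.70015953, -107.53336859,   69.5       ]))]
peg (array([280.52857143, 187.9       ]), np.int32(70)) [601.20840515  89.70980008 113.        ]
cap (array([417.83333333, 213.4       ]), np.int32(30)) [ 522.63021948 -294.13104613  130.        ]
cap side (array([353.61904762, 259.57142857]), np.int32(21)) [ 525.63294872 -291.25309836  130.        ]
tag side (array([341.33333333, 226.        ]), np.int32(3)) [ 578.29611474 -104.6729577    69.5       ]
hub [578.55454819 -11.38693057  78.        ] holder [ 519.66068552 -293.01696505   10.        ]
big cap [ 628.3444058  -321.04894641  180.        ] pink [ 488.01898858 -393.45970034  120.        ]
wb [ 700.82546459 -192.76402333   60.        ]
wa [ 731.76807118 -281.44165008   60.        ]
jar [ 603.91662426 -514.56638557   60.        ]
rub [626.53108285 386.96470404  60.        ]
```

View pics/crop.png

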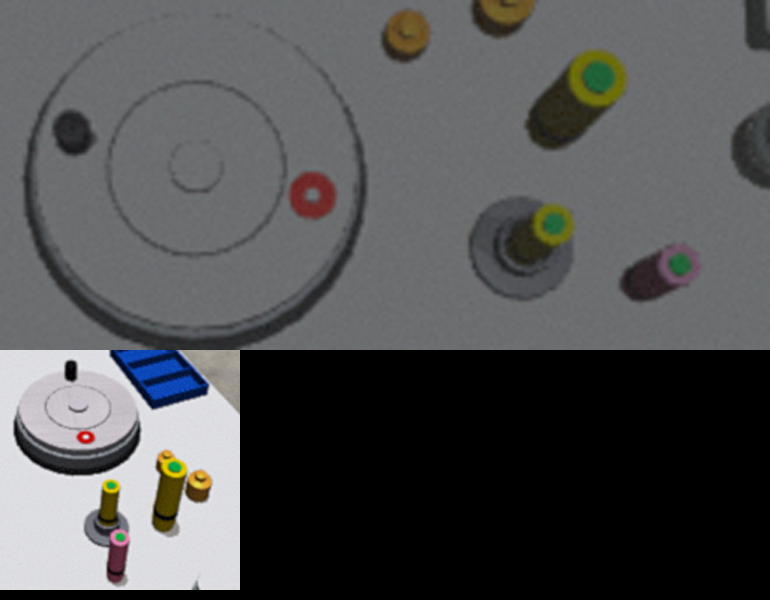

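The crop confirms it: the smaller yellow reader is in the grey holder (crop 553,222). The larger yellow one and the pink one stand next to it. I'll move over the reader, keeping the present yaw; the fingers then close roughly along y and clear both neighbours.

servo_tool:
  rows:
    - [0,0,0,10,-23,0,0]
    - [0,0,0,22,-46,0,0]
    - [0,0,0,22,-46,0,0]
    - [0,0,0,22,-46,0,0]
    - [0,0,0,22,-46,0,0]
    - [0,0,0,22,-46,0,0]
    - [0,0,0,22,-46,0,0]
    - [0,0,0,22,-46,0,0]
    - [0,0,0,22,-46,0,0]
    - [0,0,0,22,-46,0,0]
    - [0,0,0,22,-46,0,0]
    - [0,0,0,22,-46,0,0]
    - [0,0,0,22,-46,0,0]
    - [0,0,0,22,-46,0,0]
    - [0,0,0,22,-46,0,0]
    - [0,0,0,22,-46,0,0]
    - [0,0,0,22,-46,0,0]
    - [0,0,0,22,-46,0,0]
    - [0,0,0,8,-22,0,0]
    - [0,0,0,0,0,0,0]
  grip_force: 30

```text
clock: 2.6
eef_pos: [524.0, -294.1, 182.6]
eef_rot: [3.141, -0.001, 2.897]
wrist_force: [-1.1, -0.6, 1.0]
finger_gap: 94.2
finger_force: 0.0
```

servo_tool:
  rows:
    - [0,0,0,0,1,-15,0]
    - [0,0,0,0,0,-25,0]
    - [0,0,0,0,0,-25,0]
    - [0,0,0,0,0,-25,0]
    - [0,0,0,0,0,-17,0]
    - [0,0,0,0,0,-8,0]
    - [0,0,0,0,0,0,0.3]
    - [0,0,0,0,0,0,0.5]
    - [0,0,0,0,0,0,0.7]
    - [0,0,0,0,0,0,0.8]
    - [0,0,0,0,0,0,0.8]
    - [0,0,0,0,0,0,0.8]

```text
clock: 4.1
eef_pos: [524.2, -292.2, 68.7]
eef_rot: [-3.142, 0.0, 2.899]
wrist_force: [-0.7, 0.0, 0.7]
finger_gap: 37.7
finger_force: 0.0
```

```bash
python3 - <<'E'
from h import *
s=manip.read_state();print(s['finger_gap'],s['finger_force'],s['joints'],s['eef_pos'])
E
```

```text
37.654376521254314 0.03950027454266092 [-5.69458444e-01  5.22317750e-01  1.48879057e+00 -2.45134312e-05
  1.13045946e+00 -1.89745610e+00] [ 524.22161433 -292.15890886   68.67125435]
```

servo_tool:
  rows:
    - [0,0,0,0,0,0,0.9]
    - [0,0,0,0,0,0,0.9]
    - [0,0,0,0,0,0,0.9]
    - [0,0,0,0,0,15,0.9]
    - [0,0,0,0,0,25,0.9]
    - [0,0,0,0,0,30,0.9]
    - [0,0,0,0,0,30,0.9]
    - [0,0,0,0,0,20,0.9]
    - [0,0,0,0,0,0,0.9]

```text
clock: 5.22
eef_pos: [524.7, -292.4, 190.7]
eef_rot: [-3.141, 0.003, 2.899]
wrist_force: [-0.5, 0.4, -1.1]
finger_gap: 33.1
finger_force: 30.0
```

```bash
python3 - <<'E'
from h import *
s=manip.read_state();print(s['finger_gap'],s['finger_force'],s['eef_pos'])
im=manip.camera("side")
p=pix("side",[524,-292,150]).astype(int);print(p)
x,y=p
cv2.imwrite("pics/held.png",cv2.resize(im[y-80:y+80,x-80:x+80],None,fx=3.5,fy=3.5)[:,:,::-1])
E
```

```text
33.1019290647965 29.96212627273053 [ 524.72444913 -292.42858076  190.6990583 ]
[353 255]
```

View pics/held.png

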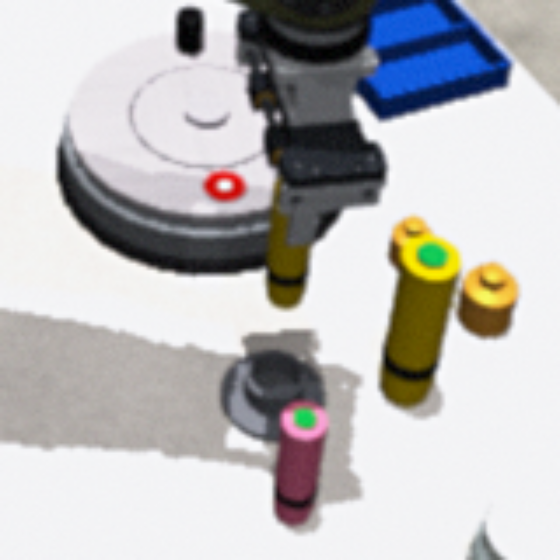

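The reader is held upright at crop (287,250), out of the cup, and the other things haven't moved. Next I go over to the +x side of the peg and down.

servo_tool:
  rows:
    - [0,0,0,5,18,0,0.9]
    - [0,0,0,11,35,0,0.9]
    - [0,0,0,11,35,0,0.9]
    - [0,0,0,11,35,0,0.9]
    - [0,0,0,11,35,0,0.9]
    - [0,0,0,11,35,0,0.9]
    - [0,0,0,11,35,0,0.9]
    - [0,0,0,11,35,0,0.9]
    - [0,0,0,11,35,0,0.9]
    - [0,0,0,11,35,0,0.9]
    - [0,0,0,11,30,0,0.9]
    - [0,0,0,4,10,0,0.9]
    - [0,0,0,0,0,0,0.9]
    - [0,0,0,0,0,-15,0.9]
    - [0,0,0,0,0,-18,0.9]
    - [0,0,0,0,0,-10,0.9]
    - [0,0,0,0,0,-2,0.9]
    - [0,0,0,0,0,0,0.9]

```text
clock: 7.52
eef_pos: [643.4, 80.8, 143.9]
eef_rot: [3.141, 0.0, 2.899]
wrist_force: [-1.2, 0.9, -0.7]
finger_gap: 33.6
finger_force: 30.0
```

```bash
python3 - <<'E'
from h import *
s=manip.read_state();print(s['finger_gap'],s['finger_force'],s['eef_pos'])
im=manip.camera("side")
p=pix("side",[620,60,100]).astype(int);print(p)
x,y=p
cv2.imwrite("pics/pre.png",cv2.resize(im[y-60:y+60,x-60:x+60],None,fx=4.5,fy=4.5)[:,:,::-1])
q=blob(im,(300,160,360,240),(0,120,60),(8,255,255));print(q,q and world("side",*q[0],69.5))
E
```

```text
33.55080686052064 29.962396847549826 [643.37366751  80.7870469  143.85469775]
[332 186]
(array([336.75925926, 227.66666667]), np.int32(54)) [ 561.28204638 -106.1840473    69.5       ]
```

View pics/pre.png

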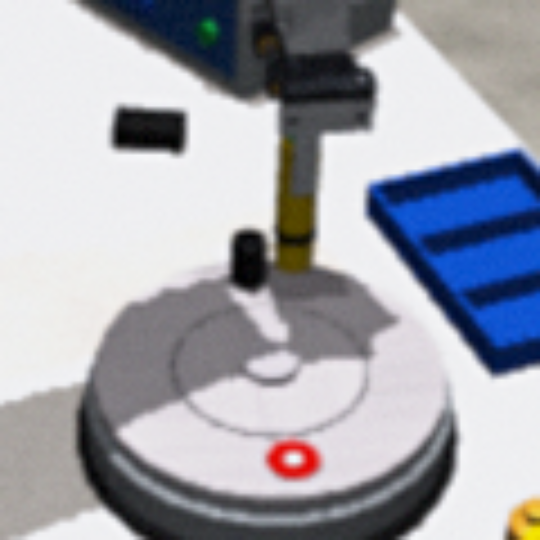

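The reader stands at crop (295,240), about 11 mm clear of the peg at (248,258), and the tag is unmoved. Now I'll compute the gentle arc push.

```bash
python3 - <<'E'
from h import *
A=np.array([579,-11.3]);p=np.array([643.4,80.8]);a=55.05;c=p.copy()
for d in [1,1,1,1,1,1.5,2,3,4,5.5,7,8.5,9.3,9.3,6,3]:
    a+=d;r=110;t=A+r*np.array([np.cos(np.radians(a)),np.sin(np.radians(a))])
    if d==1:t=A+(112.4-2.4*(a-55)/5)*np.array([np.cos(np.radians(a)),np.sin(np.radians(a))])
    m=np.round((t-c)*2)/2;c=c+m;print(m.tolist(),end=' ')
print(a,c)
E
```

```text
[-2.0, 0.5] [-2.0, 1.0] [-1.5, 0.5] [-2.0, 0.5] [-2.0, 0.5] [-2.5, 1.5] [-3.5, 2.0] [-5.0, 2.5] [-7.5, 2.5] [-10.0, 3.0] [-13.0, 2.5] [-16.5, 1.0] [-17.5, -2.0] [-17.5, -5.0] [-10.5, -4.5] [-5.0, -2.5] 119.14999999999999 [525.4  84.8]
```

servo_tool:
  rows:
    - [0,0,0,-2,0.5,0,0.9]
    - [0,0,0,-2,1,0,0.9]
    - [0,0,0,-1.5,0.5,0,0.9]
    - [0,0,0,-2,0.5,0,0.9]
    - [0,0,0,-2,0.5,0,0.9]
    - [0,0,0,-2.5,1.5,0,0.9]
    - [0,0,0,-3.5,2,0,0.9]
    - [0,0,0,-5,2.5,0,0.9]
    - [0,0,0,-7.5,2.5,0,0.9]
    - [0,0,0,-10,3,0,0.9]
    - [0,0,0,-13,2.5,0,0.9]
    - [0,0,0,-16.5,1,0,0.9]
    - [0,0,0,-17.5,-2,0,0.9]
    - [0,0,0,-17.5,-5,0,0.9]
    - [0,0,0,-10.5,-4.5,0,0.9]
    - [0,0,0,-5,-2.5,5,0.9]
    - [0,0,0,0,0,15,0.9]
    - [0,0,0,0,0,15,0.9]
    - [0,0,0,0,0,3,0.9]

```text
clock: 9.95
eef_pos: [526.0, 85.0, 183.2]
eef_rot: [3.141, 0.002, 2.899]
wrist_force: [0.1, 0.6, -1.1]
finger_gap: 33.4
finger_force: 30.0
```

```bash
cat >> h.py <<'E'
A=np.array([579,-11.3])
def tagmeas(n):
    c=manip.read_state()['clock'];im=manip.camera(n)
    b=(255,145,375,255) if n=="top" else (285,175,380,250)
    q=blob(im,b,(0,120,60),(8,255,255))
    if q is None:return c,None
    w=world(n,*q[0],69.5)[:2]-A
    return c,np.degrees(np.arctan2(w[1],w[0])),np.hypot(*w),q[1],im
E
python3 - <<'E'
from h import *
s=manip.read_state();print(s['clock'],s['finger_gap'],s['eef_pos'])
for n in("top","side","top","side"):
    r=tagmeas(n);print(n,r[:4]);
s=manip.read_state();print(s['clock'],s['eef_pos'])
E
```

```text
9.95 33.41670860259989 [525.99474336  84.97576361 183.21090254]
top (9.95, np.float64(0.29504650482707007), np.float64(102.87849605530218), np.int32(89))
side (10.0, np.float64(4.2725741886740956), np.float64(105.67472570930535), np.int32(40))
top (10.05, np.float64(7.9811438735465465), np.float64(102.99496499068502), np.int32(85))
side (10.1, np.float64(11.773835683770018), np.float64(106.90599942373593), np.int32(40))
10.15 [525.11180913  84.87480539 181.23539369]
```

servo_tool:
  rows:
    - [0,0,0,0,0,5,0.9]
    - [0,0,0,-6,-14,0,0.9]
    - [0,0,0,-14,-28,0,0.9]
    - [0,0,0,-14,-28,0,0.9]
    - [0,0,0,-9,-18,0,0.9]
    - [0,0,0,-3,-8,0,0.9]
    - [0,0,0,0,0,0,0.9]

```text
clock: 11.02
eef_pos: [479.2, -11.5, 186.7]
eef_rot: [3.142, 0.0, 2.898]
wrist_force: [0.5, -1.2, -1.5]
finger_gap: 33.3
finger_force: 30.0
```

```bash
python3 - <<'E'
from h import *
s=manip.read_state();print(s['clock'],s['finger_gap'],s['eef_pos'])
L=[]
for k in range(24):
    n=("top","side")[k%2];r=tagmeas(n)
    if r[1] is not None: print(n,round(r[0],2),np.round(r[1:4],1))
s=manip.read_state();print(s['clock'],s['eef_pos'])
E
```

```text
11.025 33.26716411789185 [479.1743903  -11.54026959 186.71418617]
top 11.03 [ 77.7 102.9  95. ]
side 11.07 [ 79.8 102.5  36. ]
top 11.12 [ 84.2 104.7  77. ]
side 11.18 [ 86.3 102.7  38. ]
top 11.22 [ 91.2 108.4  55. ]
side 11.28 [ 93.5 103.4  38. ]
top 11.32 [ 97.6 109.7  49. ]
side 11.38 [101.5  99.8  41. ]
top 11.43 [103.3 111.3  27. ]
side 11.47 [107.6  99.9  41. ]
top 11.53 [109.2 113.5   5. ]
side 11.57 [113.2  95.1  27. ]
side 11.68 [119.9  91.1  20. ]
side 11.78 [124.4  88.9  13. ]
top 11.82 [134.3 115.9   2. ]
side 11.88 [135.6  83.5   7. ]
side 11.97 [147.3  92.9  15. ]
top 12.03 [152.9 109.9   7. ]
side 12.07 [154.4  96.4  27. ]
top 12.12 [156.4 109.7  19. ]
side 12.18 [158.1  94.   39. ]
12.225 [479.21775417 -11.15259367 186.65123781]
```

servo_tool:
  rows:
    - [0,0,0,0,0,0,0.9]
    - [0,0,0,0,0,0,0.9]
    - [0,0,0,0,0,0,0.9]
    - [0,0,0,0,0,0,0.9]
    - [0,0,0,0,0,0,0.9]
    - [0,0,0,0,0,0,0.9]
    - [0,0,0,0,0,0,0.9]
    - [0,0,0,0,0,0,0.9]

```text
clock: 13.22
eef_pos: [479.2, -11.1, 186.7]
eef_rot: [-3.142, 0.0, 2.899]
wrist_force: [0.4, -0.3, -1.6]
finger_gap: 33.6
finger_force: 30.0
```

```bash
cat > meas.py <<'E'
from h import *
import json,sys,os
from scipy.optimize import least_squares
OFF={"top":np.array([-1.5,-1.5]),"side":np.array([1.5,1.5])}
C=np.array([582,-9.])
def take(N,cams=("top","side"),minarea={"top":80,"side":35}):
    D=json.load(open("d.json")) if os.path.exists("d.json") else []
    for k in range(N):
        n=cams[k%len(cams)];r=tagmeas(n)
        if r[1] is None or r[3]<minarea[n]:continue
        a=np.radians(r[1]);w=A+r[2]*np.array([np.cos(a),np.sin(a)])
        D.append([r[0],n,*w])
    json.dump(D,open("d.json","w"));return D
def fit(D):
    t=np.array([d[0] for d in D]);w=np.array([d[2:] for d in D]);m=np.array([d[1]=="side" for d in D])
    def th(p,t):return p[0]+p[1]*p[2]*(1-np.exp(-(t-12)/p[2]))
    def res(p):
        a=th(p,t);o=np.where(m[:,None],p[5:7],p[3:5])
        return (np.c_[100*np.cos(a),100*np.sin(a)]+o-w).ravel()
    s=least_squares(res,[np.radians(152),1.26,20,580,-9,583,-8],x_scale=[.1,.1,5,1,1,1,1],loss='soft_l1')
    return s.x,th,np.sqrt(np.mean(res(s.x)**2))
E
python3 - <<'E'
from meas import *
def W(deg,r):a=np.radians(deg);return (A+r*np.array([np.cos(a),np.sin(a)])).tolist()
D=[[t,n,*W(a,r)] for t,n,a,r in [(9.95,"top",.295,102.88),(10,"side",4.27,105.67),(10.05,"top",7.98,103),(10.1,"side",11.77,106.9),(11.025,"top",77.7,102.9),(11.075,"side",79.8,102.5),(11.175,"side",86.3,102.7),(11.275,"side",93.5,103.4),(11.375,"side",101.5,99.8),(11.475,"side",107.6,99.9),(12.175,"side",158.1,94)]]
json.dump(D,open("d.json","w"))
D=take(10)
for d in D[-8:]:print(np.round(d[0],2),d[1],np.round(d[2:],1))
p,th,e=fit(D);print(p,e);t=manip.read_state()['clock'];print(t,np.degrees(th(p,t))%360,p[1]*np.exp(-(t-12)/p[2]))
E
```

```text
11.38 side [559.1  86.5]
11.48 side [548.8  83.9]
12.18 side [491.8  23.8]
13.28 side [528.9 -90.8]
13.38 side [538.4 -97.4]
13.48 side [ 548.2 -102.3]
13.58 side [ 559.7 -106.9]
13.68 side [ 571.5 -108.7]
[  2.59360864   1.2185115   25.63229418 581.95844069  -9.499096
 585.25229302  -9.16174063] 0.6354576079612981
13.725 265.07167115464694 1.139206667056211
```

servo_tool:
  rows:
    - [0,0,0,4,2,0,0.9]
    - [0,0,0,0,0,0,0.9]
    - [0,0,0,0,0,0,0.9]
    - [0,0,0,0,0,0,0.9]
    - [0,0,0,0,0,0,0.9]
    - [0,0,0,0,0,0,0.9]
    - [0,0,0,0,0,0,0.9]
    - [0,0,0,0,0,0,0.9]
    - [0,0,0,0,0,0,0.9]
    - [0,0,0,0,0,0,0.9]
    - [0,0,0,0,0,0,0.9]
    - [0,0,0,0,0,0,0.9]
    - [0,0,0,0,0,0,0.9]
    - [0,0,0,0,0,0,0.9]
    - [0,0,0,0,0,0,0.9]
    - [0,0,0,0,0,0,0.9]

```text
clock: 15.72
eef_pos: [483.2, -9.1, 186.6]
eef_rot: [-3.142, -0.0, 2.899]
wrist_force: [-0.6, -0.8, -0.5]
finger_gap: 33.3
finger_force: 30.0
```

```bash
cat > plan.py <<'E'
from meas import *
def plan(p,th,t0,c,N,zs,lead=0.0,C=np.array([583.,-9.])):
    c=np.array(c,float);out=[]
    for k in range(N):
        a=th(p,t0+.125*(k+1)+lead);t=C+100*np.array([np.cos(a),np.sin(a)])
        m=np.round((t-c)*2)/2
        if np.hypot(*m)>30 : m=np.zeros(2)      # tag still on its way: wait
        c=c+m;out.append([0,0,0,m[0],m[1],zs[k] if k<len(zs) else 0,0.9])
    print(json.dumps(out),"end cmd",c,"tag deg",np.degrees(a)%360)
E
python3 - <<'E'
from plan import *
D=take(10);p,th,e=fit(D);print(p,e,len(D));s=manip.read_state();t=s['clock'];print(t,s['eef_pos'],np.degrees(th(p,t))%360,p[1]*np.exp(-(t-12)/p[2]))
from scipy.optimize import brentq
print("t at 180:",brentq(lambda x:th(p,x)-th(p,t)-((np.pi-th(p,t))%(2*np.pi)),t,t+6))
E
```

```text
[  2.59656885   1.21599155  23.83775313 581.73709445  -9.78890461
 585.59595639  -9.21599508] 0.6237787461127836 26
16.225 [483.21466779  -9.12690729 186.64496875] 58.52219431401579 1.018488819310804
t at 180: 18.403259167101865
```

```bash
sed -i 's/if np.hypot(\*m)>30 :.*/if wait and a%(2*np.pi)<np.pi: m=np.zeros(2)/; s/lead=0.0/lead=0.03,wait=False/' plan.py; python3 - <<'E'
from plan import *
p,th,e=fit(json.load(open("d.json")))
plan(p,th,16.225,[483.2,-9.1],20,[-5]*4,wait=True)
E
```

```text
[[0, 0, 0, 0.0, 0.0, -5, 0.9], [0, 0, 0, 0.0, 0.0, -5, 0.9], [0, 0, 0, 0.0, 0.0, -5, 0.9], [0, 0, 0, 0.0, 0.0, -5, 0.9], [0, 0, 0, 0.0, 0.0, 0, 0.9], [0, 0, 0, 0.0, 0.0, 0, 0.9], [0, 0, 0, 0.0, 0.0, 0, 0.9], [0, 0, 0, 0.0, 0.0, 0, 0.9], [0, 0, 0, 0.0, 0.0, 0, 0.9], [0, 0, 0, 0.0, 0.0, 0, 0.9], [0, 0, 0, 0.0, 0.0, 0, 0.9], [0, 0, 0, 0.0, 0.0, 0, 0.9], [0, 0, 0, 0.0, 0.0, 0, 0.9], [0, 0, 0, 0.0, 0.0, 0, 0.9], [0, 0, 0, 0.0, 0.0, 0, 0.9], [0, 0, 0, 0.0, 0.0, 0, 0.9], [0, 0, 0, 0.0, 0.0, 0, 0.9], [0, 0, 0, 0.0, -9.5, 0, 0.9], [0, 0, 0, 2.0, -11.0, 0, 0.9], [0, 0, 0, 3.0, -11.5, 0, 0.9]] end cmd [488.2 -41.1] tag deg 198.59586078410996
```

servo_tool:
  rows:
    - [0,0,0,0,0,-5,0.9]
    - [0,0,0,0,0,-5,0.9]
    - [0,0,0,0,0,-5,0.9]
    - [0,0,0,0,0,-5,0.9]
    - [0,0,0,0,0,0,0.9]
    - [0,0,0,0,0,0,0.9]
    - [0,0,0,0,0,0,0.9]
    - [0,0,0,0,0,0,0.9]
    - [0,0,0,0,0,0,0.9]
    - [0,0,0,0,0,0,0.9]
    - [0,0,0,0,0,0,0.9]
    - [0,0,0,0,0,0,0.9]
    - [0,0,0,0,0,0,0.9]
    - [0,0,0,0,0,0,0.9]
    - [0,0,0,0,0,0,0.9]
    - [0,0,0,0,0,0,0.9]
    - [0,0,0,0,0,0,0.9]
    - [0,0,0,0,-9.5,0,0.9]
    - [0,0,0,2,-11,0,0.9]
    - [0,0,0,3,-11.5,0,0.9]

```text
clock: 18.73
eef_pos: [488.4, -42.1, 166.7]
eef_rot: [-3.142, 0.0, 2.899]
wrist_force: [0.3, -0.0, -2.3]
finger_gap: 33.5
finger_force: 30.0
```

```bash
python3 - <<'E'
from plan import *
s=manip.read_state();t=s['clock'];D=json.load(open("d.json"));p,th,e=fit(D);a=th(p,t)
w=np.array([583,-9])+100*np.array([np.cos(a),np.sin(a)]);print(t,s['eef_pos'],"tag",w)
plan(p,th,t,[488.2,-41.1],20,[])
E
```

```text
18.725 [488.40949941 -42.1487699  166.68525179] tag [487.37999146 -38.27138476]
[[0, 0, 0, 4.5, -10.5, 0, 0.9], [0, 0, 0, 5.0, -10.0, 0, 0.9], [0, 0, 0, 6.5, -9.0, 0, 0.9], [0, 0, 0, 7.5, -8.5, 0, 0.9], [0, 0, 0, 8.5, -7.5, 0, 0.9], [0, 0, 0, 9.0, -6.5, 0, 0.9], [0, 0, 0, 9.5, -5.5, 0, 0.9], [0, 0, 0, 10.0, -4.5, 0, 0.9], [0, 0, 0, 10.5, -3.0, 0, 0.9], [0, 0, 0, 11.0, -2.0, 0, 0.9], [0, 0, 0, 10.5, -1.0, 0, 0.9], [0, 0, 0, 11.0, 0.5, 0, 0.9], [0, 0, 0, 10.5, 1.5, 0, 0.9], [0, 0, 0, 10.5, 2.5, 0, 0.9], [0, 0, 0, 9.5, 3.5, 0, 0.9], [0, 0, 0, 9.5, 5.0, 0, 0.9], [0, 0, 0, 9.0, 5.5, 0, 0.9], [0, 0, 0, 8.5, 6.5, 0, 0.9], [0, 0, 0, 7.0, 7.0, 0, 0.9], [0, 0, 0, 7.0, 8.0, 0, 0.9]] end cmd [663.2 -69.1] tag deg 323.14793927083167
```

servo_tool:
  rows:
    - [0,0,0,4.5,-10.5,0,0.9]
    - [0,0,0,5,-10,0,0.9]
    - [0,0,0,6.5,-9,0,0.9]
    - [0,0,0,7.5,-8.5,0,0.9]
    - [0,0,0,8.5,-7.5,0,0.9]
    - [0,0,0,9,-6.5,0,0.9]
    - [0,0,0,9.5,-5.5,0,0.9]
    - [0,0,0,10,-4.5,0,0.9]
    - [0,0,0,10.5,-3,0,0.9]
    - [0,0,0,11,-2,0,0.9]
    - [0,0,0,10.5,-1,0,0.9]
    - [0,0,0,11,0.5,0,0.9]
    - [0,0,0,10.5,1.5,0,0.9]
    - [0,0,0,10.5,2.5,0,0.9]
    - [0,0,0,9.5,3.5,0,0.9]
    - [0,0,0,9.5,5,0,0.9]
    - [0,0,0,9,5.5,0,0.9]
    - [0,0,0,8.5,6.5,0,0.9]
    - [0,0,0,7,7,0,0.9]
    - [0,0,0,7,8,0,0.9]

```text
clock: 21.22
eef_pos: [663.6, -68.6, 166.6]
eef_rot: [3.142, -0.0, 2.899]
wrist_force: [0.3, 0.0, -1.5]
finger_gap: 33.1
finger_force: 30.0
```

```bash
python3 - <<'E'
from plan import *
t=manip.read_state()['clock'];r=tagmeas("side");im=r[-1] if len(r)>2 else None
s=manip.read_state()
if im is not None:
    cv2.imwrite("pics/follow.png",cv2.resize(im[150:270,260:400],None,fx=4,fy=4)[:,:,::-1])
    a=np.radians(r[1]);w=A+r[2]*np.array([np.cos(a),np.sin(a)]);print("seen",r[3],w)
D=json.load(open("d.json"));p,th,e=fit(D)
a=th(p,t);print(t,"side pred",p[5:7]+100*np.array([np.cos(a),np.sin(a)]),s['clock'],s['eef_pos'])
plan(p,th,s['clock'],[663.2,-69.1],20,[],lead=0.01)
E
```

```text
seen 52 [660.0826739  -74.74348905]
21.225 side pred [664.10541494 -71.15358397] 21.275 [664.14998384 -67.59689334 166.54880625]
[[0, 0, 0, 7.0, 11.0, 0, 0.9], [0, 0, 0, 4.5, 9.0, 0, 0.9], [0, 0, 0, 3.5, 9.5, 0, 0.9], [0, 0, 0, 2.5, 9.5, 0, 0.9], [0, 0, 0, 1.5, 10.0, 0, 0.9], [0, 0, 0, 1.0, 10.0, 0, 0.9], [0, 0, 0, -0.5, 10.0, 0, 0.9], [0, 0, 0, -1.5, 10.0, 0, 0.9], [0, 0, 0, -2.5, 9.5, 0, 0.9], [0, 0, 0, -3.0, 9.0, 0, 0.9], [0, 0, 0, -4.0, 9.0, 0, 0.9], [0, 0, 0, -5.0, 8.5, 0, 0.9], [0, 0, 0, -5.5, 7.5, 0, 0.9], [0, 0, 0, -6.5, 7.5, 0, 0.9], [0, 0, 0, -7.0, 6.5, 0, 0.9], [0, 0, 0, -7.5, 5.5, 0, 0.9], [0, 0, 0, -8.0, 5.0, 0, 0.9], [0, 0, 0, -8.5, 4.5, 0, 0.9], [0, 0, 0, -8.5, 3.5, 0, 0.9], [0, 0, 0, -9.0, 2.5, 0, 0.9]] end cmd [606.2  88.4] tag deg 76.57484796372546
```

View pics/follow.png

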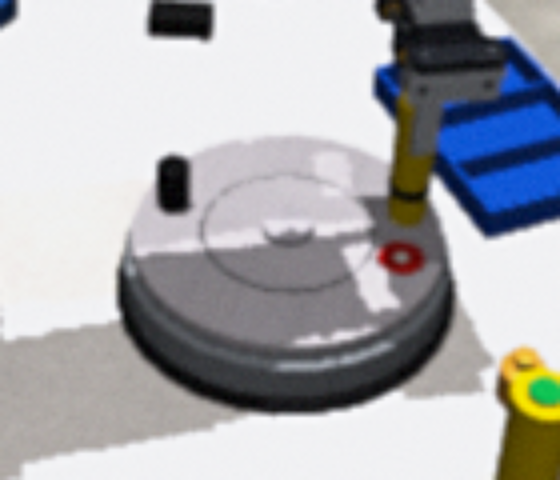

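The reader's nose is at crop (408,215), just above the red tag at (402,257), which is about 6 mm behind my prediction. I'll refit with this point and carry on.

```bash
python3 - <<'E'
from plan import *
D=json.load(open("d.json"));D+=[[21.225,"side",660.08,-74.74]]*2;json.dump(D,open("d.json","w"));p,th,e=fit(D);print(p,e)
a=th(p,21.225);print("side pred",p[5:7]+100*np.array([np.cos(a),np.sin(a)]),p[1]*np.exp(-(21.2-12)/p[2]))
plan(p,th,21.275,[663.2,-69.1],20,[],lead=-0.02)
E
```

```text
[  2.59943861   1.21804091  22.86532738 581.54574883  -9.41005767
 585.34689378  -8.94855791] 0.6267123913746829
side pred [660.47711289 -74.94439245] 0.8145559445946677
[[0, 0, 0, 2.5, 4.0, 0, 0.9], [0, 0, 0, 5.5, 8.5, 0, 0.9], [0, 0, 0, 4.0, 9.0, 0, 0.9], [0, 0, 0, 3.5, 9.5, 0, 0.9], [0, 0, 0, 2.5, 9.5, 0, 0.9], [0, 0, 0, 1.5, 10.0, 0, 0.9], [0, 0, 0, 0.5, 9.5, 0, 0.9], [0, 0, 0, -0.5, 10.0, 0, 0.9], [0, 0, 0, -1.5, 9.5, 0, 0.9], [0, 0, 0, -2.5, 9.5, 0, 0.9], [0, 0, 0, -3.0, 9.0, 0, 0.9], [0, 0, 0, -4.0, 8.5, 0, 0.9], [0, 0, 0, -5.0, 8.5, 0, 0.9], [0, 0, 0, -5.5, 7.5, 0, 0.9], [0, 0, 0, -6.0, 7.0, 0, 0.9], [0, 0, 0, -7.0, 6.5, 0, 0.9], [0, 0, 0, -7.0, 5.5, 0, 0.9], [0, 0, 0, -8.0, 5.0, 0, 0.9], [0, 0, 0, -8.0, 4.5, 0, 0.9], [0, 0, 0, -8.5, 3.5, 0, 0.9]] end cmd [616.7  85.4] tag deg 70.35976805626217
```

servo_tool:
  rows:
    - [0,0,0,2.5,4,0,0.9]
    - [0,0,0,5.5,8.5,0,0.9]
    - [0,0,0,4,9,0,0.9]
    - [0,0,0,3.5,9.5,0,0.9]
    - [0,0,0,2.5,9.5,0,0.9]
    - [0,0,0,1.5,10,0,0.9]
    - [0,0,0,0.5,9.5,0,0.9]
    - [0,0,0,-0.5,10,0,0.9]
    - [0,0,0,-1.5,9.5,0,0.9]
    - [0,0,0,-2.5,9.5,0,0.9]
    - [0,0,0,-3,9,0,0.9]
    - [0,0,0,-4,8.5,0,0.9]
    - [0,0,0,-5,8.5,0,0.9]
    - [0,0,0,-5.5,7.5,0,0.9]
    - [0,0,0,-6,7,0,0.9]
    - [0,0,0,-7,6.5,0,0.9]
    - [0,0,0,-7,5.5,0,0.9]
    - [0,0,0,-8,5,0,0.9]
    - [0,0,0,-8,4.5,0,0.9]
    - [0,0,0,-8.5,3.5,0,0.9]

```text
clock: 23.78
eef_pos: [616.2, 85.6, 166.7]
eef_rot: [-3.142, 0.0, 2.899]
wrist_force: [0.3, -0.1, -2.1]
finger_gap: 33.3
finger_force: 30.0
```

```bash
python3 - <<'E'
from plan import *
t=manip.read_state()['clock'];r=tagmeas("side")
D=json.load(open("d.json"));p,th,e=fit(D)
a=th(p,t);print(t,"side pred",p[5:7]+100*np.array([np.cos(a),np.sin(a)]))
if r[1] is not None:
    b=np.radians(r[1]);w=A+r[2]*np.array([np.cos(b),np.sin(b)]);print("seen",r[3],w)
    if r[3]>25:D+=[[t,"side",*w]]*2;json.dump(D,open("d.json","w"));p,th,e=fit(D)
s=manip.read_state();print(p,e,s['clock'],s['eef_pos'])
plan(p,th,s['clock'],[616.7,85.4],20,[],lead=-0.02)
E
```

```text
23.775 side pred [617.58315994  85.71306655]
seen 37 [621.20554591  83.79626943]
[  2.60137712   1.21921564  22.49447064 581.54931423  -9.35658889
 585.50284582  -8.88625546] 0.7185262342807103 23.825 [615.52058427  85.97484923 166.76064302]
[[0, 0, 0, -9.0, 2.5, 0, 0.9], [0, 0, 0, -9.0, 2.0, 0, 0.9], [0, 0, 0, -9.0, 1.0, 0, 0.9], [0, 0, 0, -8.5, 0.0, 0, 0.9], [0, 0, 0, -9.0, -0.5, 0, 0.9], [0, 0, 0, -8.5, -1.5, 0, 0.9], [0, 0, 0, -8.5, -2.0, 0, 0.9], [0, 0, 0, -8.0, -2.5, 0, 0.9], [0, 0, 0, -8.0, -3.5, 0, 0.9], [0, 0, 0, -7.5, -4.0, 0, 0.9], [0, 0, 0, -7.0, -5.0, 0, 0.9], [0, 0, 0, -7.0, -5.0, 0, 0.9], [0, 0, 0, -6.0, -6.0, 0, 0.9], [0, 0, 0, -5.5, -6.0, 0, 0.9], [0, 0, 0, -5.0, -6.5, 0, 0.9], [0, 0, 0, -4.5, -7.0, 0, 0.9], [0, 0, 0, -4.0, -7.5, 0, 0.9], [0, 0, 0, -3.0, -7.5, 0, 0.9], [0, 0, 0, -2.5, -7.5, 0, 0.9], [0, 0, 0, -2.0, -8.0, 0, 0.9]] end cmd [485.2  10.9] tag deg 168.47146304400587
```

servo_tool:
  rows:
    - [0,0,0,-8,2,0,0.9]
    - [0,0,0,-9,2,0,0.9]
    - [0,0,0,-9,1,0,0.9]
    - [0,0,0,-8.5,0.5,0,0.9]
    - [0,0,0,-8.5,-0.5,0,0.9]
    - [0,0,0,-8.5,-1.5,0,0.9]
    - [0,0,0,-8.5,-2,0,0.9]
    - [0,0,0,-8,-2.5,0,0.9]
    - [0,0,0,-8,-3.5,0,0.9]
    - [0,0,0,-7.5,-4,0,0.9]
    - [0,0,0,-7,-4.5,0,0.9]
    - [0,0,0,-7,-5,0,0.9]
    - [0,0,0,-6,-6,0,0.9]
    - [0,0,0,-5.5,-6,0,0.9]
    - [0,0,0,-5,-6.5,0,0.9]
    - [0,0,0,-4.5,-7,0,0.9]
    - [0,0,0,-4,-7,0,0.9]
    - [0,0,0,-3,-7.5,0,0.9]
    - [0,0,0,-2.5,-7.5,0,0.9]
    - [0,0,0,-2,-7.5,0,0.9]

```text
clock: 26.32
eef_pos: [486.6, 11.8, 166.6]
eef_rot: [3.142, 0.0, 2.899]
wrist_force: [-0.3, -1.1, -1.7]
finger_gap: 33.7
finger_force: 30.0
```

```bash
python3 - <<'E'
from plan import *
t=manip.read_state()['clock'];r=tagmeas("side");q=tagmeas("top")
D=json.load(open("d.json"));p,th,e=fit(D)
a=th(p,t);print(t,"side pred",p[5:7]+100*np.array([np.cos(a),np.sin(a)]))
for r in(r,q):
  if r[1] is not None:
    b=np.radians(r[1]);print("seen",r[3],A+r[2]*np.array([np.cos(b),np.sin(b)]))
s=manip.read_state();print(s['clock'],s['eef_pos'])
plan(p,th,s['clock'],[486.2,12.4],12,[],lead=-0.06)
im=r[-1] if False else manip.camera("side")
cv2.imwrite("pics/f2.png",cv2.resize(im[150:270,260:400],None,fx=4,fy=4)[:,:,::-1])
E
```

```text
26.325 side pred [487.27058208   9.83331611]
seen 41 [487.04730763  12.6674616 ]
26.425 [486.63577635  11.68865597 166.6864653 ]
[[0, 0, 0, -3.0, -13.0, 0, 0.9], [0, 0, 0, -0.0, -8.0, 0, 0.9], [0, 0, 0, 0.0, -8.0, 0, 0.9], [0, 0, 0, 1.0, -8.0, 0, 0.9], [0, 0, 0, 1.5, -7.5, 0, 0.9], [0, 0, 0, 2.0, -7.5, 0, 0.9], [0, 0, 0, 3.0, -7.5, 0, 0.9], [0, 0, 0, 3.0, -7.0, 0, 0.9], [0, 0, 0, 3.5, -6.5, 0, 0.9], [0, 0, 0, 4.5, -6.5, 0, 0.9], [0, 0, 0, 4.5, -6.0, 0, 0.9], [0, 0, 0, 5.0, -5.5, 0, 0.9]] end cmd [511.2 -78.6] tag deg 224.21222313490705
```

View pics/f2.png

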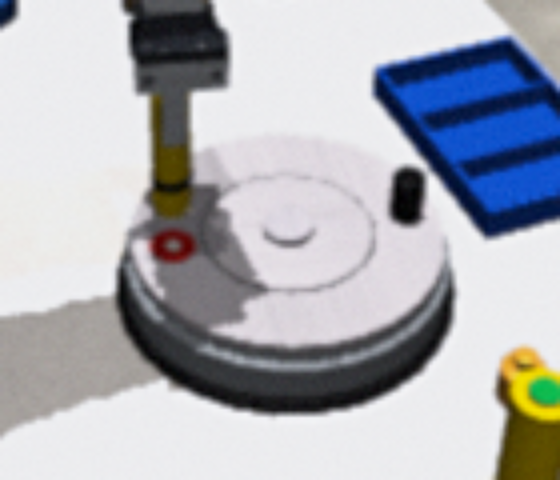

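The reader's nose, at crop (172,215), is still over the tag at (172,245). It has now followed the tag for about 8 s within a few mm, so I'll lift it.

servo_tool:
  rows:
    - [0,0,0,0,0,8,0.9]
    - [0,0,0,0,0,15,0.9]
    - [0,0,0,0,0,18,0.9]
    - [0,0,0,0,0,14,0.9]
    - [0,0,0,0,0,6,0.9]
    - [0,0,0,0,0,0,0.9]
    - [0,0,0,0,0,0,0.9]
    - [0,0,0,0,0,0,0.9]
    - [0,0,0,0,0,0,0.9]

```text
clock: 27.6
eef_pos: [486.7, 12.3, 227.4]
eef_rot: [-3.141, -0.0, 2.899]
wrist_force: [-0.8, -0.0, -0.8]
finger_gap: 33.1
finger_force: 30.0
```

```bash
python3 - <<'E'
from h import *
s=manip.read_state();print(s['eef_pos'],s['finger_force'],s['finger_gap'],s['clock'])
print(manip.sign_off())
E
```

```text
[486.65666125  12.340659   227.40876894] 29.962244876660407 33.14662083595012 27.6
the job is handed in; nothing more can be done
None
```

I handed the job in at 27.6 s, with no verdict shown: the platform was set coasting at about 1.3 rad/s, the reader followed the red tag for about 8 s and stayed within about 10 mm of it each time I checked, and it ended held nose down about 10 cm above the platform's face.

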